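# Lock the culture-tube rotator's wheel with its lock pin

### The job

Lock the wheel of the tube rotator for loading: take the lock pin out of the tool rack and stand it in the hole on top of the bearing block, then roll the wheel slowly by its rim until the pin drops into the cross-hole of the shaft, easing off as soon as it catches so that the pin is not strained. Then press the pin down past its ball catch until its collar is fully home on the block, let go, and leave everything else on the bench where it is.

Things in the scene. Friction and masses are not known exactly. Their poses are not given: they have to be found in the camera images.
- pin_head (a point): centre of the knurled steel head of the lock pin (upright cylinder 20 mm across, 28 mm tall), 18 mm above the underside of the collar (26 mm across, 4 mm thick) under the head, 14 mm below its top, 96 mm above the tip. z runs up the pin. About 45 g. It starts upright in one of the three holes of the rack, its collar resting on the rack's top
- pin_tip (a point): lower end of the lock pin's shank, on its axis. The shank is straight and round, 8 mm across, 78 mm long below the collar, its last 5 mm tapering to 4 mm
- bore (a point): centre of the mouth of the pin hole (9.5 mm wide, straight down) in the flat aluminium top of the rotator's bearing block (44 x 40 mm, fixed, 160 mm above the bench). z up, y along the shaft towards the wheel, x square to the shaft, away from the robot base. When the pin is home its collar lies on this face, its tip 78 mm below. Beyond the block on the -y side stands a motor housing 28 mm lower
- shaft_in_block (a point): where the pin hole meets the axis of the 30 mm steel shaft, hidden in the block, 45 mm below the bore's mouth; fixed axes as bore. A pin let go in the bore stands on the shaft by itself, tip 30 mm below the mouth. When the shaft's 9.5 mm cross-hole comes upright, it falls about 38 mm more, on to a spring ball in the blind hole below; 10 to 20 N on the head then presses it past the ball, home
- wheel_hub (a point): centre of the wheel: a white plastic disc 170 mm across, 10 mm thick, upright, fixed on the shaft 110 mm from the bore along y, 115 mm above the bench; its outer 30 mm are plain, inside are rubber-lined tube holes and a hub. This point's axes do not turn with it: y along the shaft, from block to wheel, z up. The wheel turns both ways with about 1 N drag at the rim and stays where it is left
- wheel_top (a point): top of the wheel's rim, 85 mm above the hub; fixed axes as the hub. The cross-hole's angle cannot be seen or read. At the start it is 20 to 75 degrees short of upright and comes up by rolling the wheel's top towards +x here (away from the robot base); it comes up every half turn. Once the pin has dropped, the wheel has slight play, then stops; over 15 N at the rim then strains it
- rack_top (a point): centre of the top of the wooden tool rack (60 x 224 mm, 96 mm high, fixed). Its three holes are in a row along its own y, at -70, 0 and +70 mm; z up
- driver_mid (a point): centre of the black screwdriver handle (28 mm across, 55 mm tall) that stands in another hole of the rack; leave it
- hexkey_mid (a point): centre of the T-handled hex key (cross-bar 70 mm long, 14 mm thick) that stands in the remaining hole of the rack; leave it
- bottle_mid (a point): centre of a loose amber bottle, 60 mm across, 140 mm tall, on the bench; leave it
- beaker_mid (a point): centre of a loose glass beaker, 64 mm across, 85 mm tall, on the bench; leave it
- dishes_mid (a point): centre of two stacked culture dishes, 92 mm across, 28 mm tall together, on the bench; leave them
There are look-alikes about, which are no part of the job. Leave any pink look-alike of the part that bears pin_head alone.

How it is judged:
On the way, in this order (a step that is already met when the one before it is completed fails the run):
1. the pin stands released in the hole of the bearing block, its tip on the shaft (horizontal distance between pin_tip and bore below 0.004 m and z of pin_tip in the frame of bore between -0.038 and -0.025 m and contact force between pin and the fingers below 0.2 N), for 0.2 s.
2. the pin has dropped into the cross-hole of the shaft (horizontal distance between pin_tip and bore below 0.004 m and z of pin_tip in the frame of bore below -0.048 m), for 0.2 s.
At the end, for the whole second after the job is handed in: the lock pin is released, at rest and upright in the bearing block, through the shaft's cross-hole and past the ball catch, its collar on the block (tip at least 75.5 mm of the 78 mm below the top of the block) (z of pin_tip in the frame of bore below -0.0755 m and horizontal distance between pin_tip and bore below 0.004 m and angle between pin_head's own z axis and vertical below 0.08 rad and linear speed of pin below 0.01 m/s); the robot touches nothing.
It fails at once if the pin is strained: pressed against the shaft with more than 100 N (contact force between pin and wheel above 100 N).
It fails at once if another thing on the bench is moved by more than 30 mm (distance of any of driver_mid, hexkey_mid, bottle_mid, beaker_mid, dishes_mid from where it was at the start of the episode above 0.03 m).
It also fails if it takes over 67 s, if anything falls off the work surface, if the arm or the gripper's body presses on something with over 40 N, if the wrist force passes 120 N, or if a joint passes its speed limit or range.

### The arm

A 6-joint arm with a two-finger parallel gripper is mounted at the origin on the work surface. World frame = base frame: x ahead of the robot, y to its left, z up, the work surface at z = 0. Lengths are in m, angles in rad, forces in N, time in s.
With the tool pointing down it reaches from about 0.275 to 0.825 m from the base axis. Payload 4.9 kg.
Tool frame: the origin (TCP) lies midway between the tips of the shut fingers; the grasp point (between the pads) lies 19 mm behind it (grip_point_offset is the distance from the TCP to the grasp point, in m); z points along the fingers, x is the direction in which the jaws open and shut, and the axes are right-handed (so a half turn about z gives the same grasp; the last joint's range is limited). The gripper opens to 85 mm and grips with 20 to 120 N. Pads are 22 mm wide; open, the fingers measure 114 mm over their backs; the gripper's body (76 mm by 85 mm) begins 54 mm behind the grasp point. The pads swing forward as they close: fully open they stand 13 mm farther back than shut.
Start: joints at [-1.484, 0.326, -0.193, 1.052, 0, 1.437], TCP at [0.12, -0.537, 0.231] pointing down, gripper open.
Joint ranges: [-2.65, 2.65], [-0.97, 1.79], [-1.3, 1.35], [-1.93, 2.1], [-1.47, 1.37], [-3.14, 3.14]. Speed limits (rad/s): [2.57, 2.57, 3.14, 3.14, 3.14, 3.14].

### API

Orientations are given as a rotation vector (axis times angle).
In Python, from cell import * gives the robot as it stands. Calls block until the motion is done:
- movep(position, orientation): joint-space move of the TCP to a pose.
- move_l(position, velocity=0.15, rot=None, until_force=None): straight line of the TCP; rot=None keeps the orientation; velocity is the mean speed in m/s. With until_force (N) it stops when the force on the tool has changed by that much, and returns True; else False.
- set_joints(angles): joint-space move.
- let_go() and grab(newtons=None): open the fingers fully, or close them until they stop; newtons is the grip in N (None keeps the last).
- sleep(seconds).
- ik(position, orientation): joint angles nearest the present ones, or None.
- get_state(): the state.
- grab_frame(name): name is "scene" or "top" or "wrist"; returns a dict with "img" (420x560x3 uint8, red, green, blue), "fx", "fy", "cx", "cy" (pixels), "cam_to_world" (4x4, takes a point from camera to world coordinates); the wrist camera has in their place "T_tool_cam" (4x4, takes a point from camera to tool coordinates, whose origin is the TCP and whose axes are the tool frame's). Camera axes: x right, y down, z forward; pixel columns grow to the right and rows downward; lengths in m; the calibration is good to about 2 mm. A picture is of the moment at which its call begins: read the wrist's pose just before it. There is no depth.
A pose or a line that the arm cannot do raises MotionError and nothing moves.
- sign_off(): hands the job in, once; it reports no verdict.
Trained networks look in the newest picture that a camera, given by its name, has taken for a name from the list of things; names that differ only in an ending like _2 or _b are one class to them, and where a whole thing is asked for, a point or a joint stands for the part that bears it (a point fixed in the world has none). Each returns a list of dicts, best first, with "score" (0 to 1); they miss things now and then, are a little off and sometimes report something else, mostly with a low value. They report only what shows in the picture. A call takes as long as a camera call. They do not tell look-alikes from the thing itself.
- spot_in(camera, name): "centre" ([column, row] in pixels, amid what is visible of it).
- silhouettes(camera, name): "mask" (420x560 bool, what is visible of it) and "centre" ([column, row] in pixels, amid what is visible of it).
- tip_of(camera, name): "centre" ([column, row] in pixels: a listed point, or the origin of a listed thing).
The state is a dict: "clock": time; "q": joint angles; "joint_velocities": joint speeds; "tau": joint torques, N m; "position": TCP position; "eef_rot": TCP orientation; "contact_force": force on the tool from outside, world axes, zero at the start; "wrist_torque": the same for the moment, N m; "finger_gap": opening from 0.0 (shut) to 1.0 (fully open).
Only numpy, scipy, OpenCV 4.12 (cv2) and the standard library are available. Lean on these libraries where they do the work, as an engineer would, in place of code of your own. Each camera call takes 0.05 s, during which the arm holds its last target. There are 200 camera calls.

## Working session

There is one attempt and no reset: what is moved stays moved. The work goes in short steps, each a Python script; the robot and the scene stay as the last script left them, time stands still between calls to the robot, and variables do not carry over. Pictures are saved under pics/ and viewed, about 8 in all and at most 12, crops included, and the job is handed in when it is done.

```bash
ls; mkdir -p pics
cat > h.py <<'E'
from cell import *
import numpy as np, cv2
from scipy.spatial.transform import Rotation as R
def save(f,n): cv2.imwrite('pics/'+n,f["img"][:,:,::-1])
def cam(f,st=None):
    if "cam_to_world" in f: return np.array(f["cam_to_world"])
    T=np.eye(4);T[:3,:3]=R.from_rotvec(st["eef_rot"]).as_matrix();T[:3,3]=st["position"]
    return T@np.array(f["T_tool_cam"])
def ray(f,T,px):
    d=T[:3,:3]@np.array([(px[0]-f["cx"])/f["fx"],(px[1]-f["cy"])/f["fy"],1.]);return T[:3,3],d/np.linalg.norm(d)
def atz(f,T,px,z):
    o,d=ray(f,T,px);return o+d*(z-o[2])/d[2]
def tri(rs):
    A=0;b=0
    for o,d in rs:
        P=np.eye(3)-np.outer(d,d);A=A+P;b=b+P@o
    return np.linalg.solve(A,b)
def proj(f,T,p):
    c=np.linalg.inv(T)@np.append(p,1);return [f["fx"]*c[0]/c[2]+f["cx"],f["fy"]*c[1]/c[2]+f["cy"]]
E
cat > a.py <<'E'
from h import *
F={c:grab_frame(c) for c in("scene","top")}
cv2.imwrite('pics/both.png',np.hstack([cv2.resize(F[c]["img"],(400*2//2*1,300)) for c in F])[:,:,::-1])
for c in F: save(F[c],c+'.png')
for n in "pin_head pin_tip bore wheel_hub wheel_top rack_top driver_mid hexkey_mid bottle_mid beaker_mid dishes_mid".split():
    rs=[]
    for c in F:
        r=tip_of(c,n)[:3];print(n,c,[(np.round(x["centre"]).tolist(),round(x["score"],2)) for x in r])
        if r: rs.append(ray(F[c],cam(F[c]),r[0]["centre"]))
    if len(rs)==2:
        p=tri(rs);print("   ",p.round(4),[round(float(np.linalg.norm(np.cross(p-o,d))),4) for o,d in rs])
for c in F: print(c,[(np.round(x["centre"]).tolist(),round(x["score"],2)) for x in spot_in(c,"pin_head")])
print(get_state())
E
python3 a.py
```

```text
pics
pin_head scene [([212.0, 310.0], 0.72), ([140.0, 327.0], 0.7), ([164.0, 280.0], 0.48)]
pin_head top [([419.0, 221.0], 0.65), ([415.0, 203.0], 0.62), ([387.0, 229.0], 0.56)]
    [ 0.6023 -0.3591  0.1407] [0.0685, 0.0685]
pin_tip scene [([154.0, 339.0], 0.6), ([218.0, 320.0], 0.53), ([175.0, 352.0], 0.51)]
pin_tip top [([237.0, 215.0], 0.71), ([406.0, 205.0], 0.62), ([369.0, 200.0], 0.42)]
    [ 0.622  -0.1727  0.318 ] [0.2589, 0.2589]
bore scene [([319.0, 161.0], 0.61)]
bore top [([237.0, 217.0], 0.74), ([199.0, 227.0], 0.18)]
    [0.5798 0.1008 0.1732] [0.0036, 0.0036]
wheel_hub scene [([333.0, 148.0], 0.55)]
wheel_hub top [([200.0, 229.0], 0.82)]
    [0.552  0.2116 0.109 ] [0.0024, 0.0024]
wheel_top scene [([341.0, 124.0], 0.77)]
wheel_top top [([193.0, 223.0], 0.92), ([324.0, 169.0], 0.46)]
    [0.5603 0.2132 0.2029] [0.0001, 0.0001]
rack_top scene [([188.0, 258.0], 0.96)]
rack_top top []
driver_mid scene [([185.0, 250.0], 0.53)]
driver_mid top [([368.0, 242.0], 0.6)]
    [ 0.5015 -0.2633  0.124 ] [0.0027, 0.0027]
hexkey_mid scene [([200.0, 228.0], 0.58), ([185.0, 258.0], 0.36
[... 689 characters left out ...]
0.5), ([421.0, 222.0], 0.45)]
{'clock': 1.3, 'q': array([-1.48419262e+00,  3.26197205e-01, -1.92600263e-01,  1.05197686e+00,
        9.95696602e-06,  1.43662986e+00]), 'joint_velocities': array([ 0.00051509, -0.00026746, -0.00141751, -0.00056559,  0.00179879,
        0.00104338]), 'tau': array([-3.26902273e-04, -4.43330383e+01,  2.62758940e+01,  8.96370275e-04,
       -8.88060663e-05, -8.10183877e-06]), 'position': array([ 0.12047415, -0.53667093,  0.23128226]), 'eef_rot': array([ 2.45263049e+00, -1.96319923e+00,  3.51681275e-05]), 'contact_force': array([ 0.25984129,  0.33188767, -0.13375921]), 'wrist_torque': array([-0.01873179,  0.04140995,  0.03262358]), 'finger_gap': 1.0020225575768273}
```

View pics/scene.png

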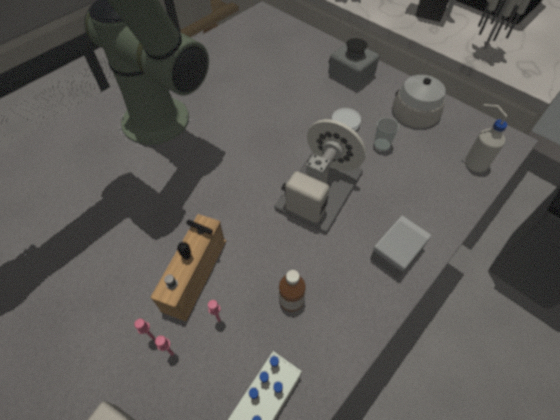

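View pics/top.png

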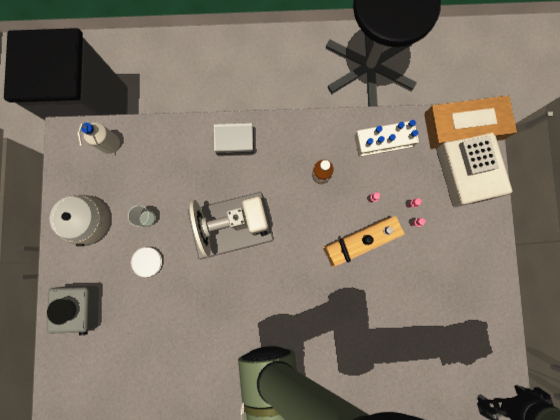

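The scene view shows four pin-like things. Three are pink look-alikes standing on the bench, at scene (142,327), (163,344) and (213,308). The fourth is steel with no pink, in the rack's end hole at scene (171,281) and top (388,231). I choose the steel one and will check it in a close wrist picture from above before reaching. The block is at scene (319,161), with the wheel behind it.

```bash
cat >> h.py <<'E'
def down(yaw,tilt=0,axis=None):
    x=np.array([np.cos(yaw),np.sin(yaw),0]);z=np.array([0,0,-1.]);M=R.from_matrix(np.c_[x,np.cross(z,x),z])
    if axis is not None: M=R.from_rotvec(np.array(axis)*tilt)*M
    return M.as_rotvec()
def best(p,yaw,**k):
    q0=get_state()["q"];c=[]
    for y in(yaw,yaw+np.pi):
        q=ik(p,down(y,**k))
        if q is not None: c.append((abs(np.array(q)-q0).max(),y))
    return min(c)[1] if c else None
E
cat > b.py <<'E'
from h import *
S=grab_frame("scene");T=grab_frame("top")
P=tri([ray(S,cam(S),(171,281)),ray(T,cam(T),(388,231))]);print("pin",P, atz(S,cam(S),(171,281),.118),atz(T,cam(T),(388,231),.12))
B=[atz(S,cam(S),(319,161),.16),atz(T,cam(T),(237,217),.16)];print("bore",B)
print("top cam",cam(T)[:3,3],"scene",cam(S)[:3,3])
d=np.array([.5015,-.2633])-np.array([.4744,-.1993]);yaw=np.arctan2(d[1],d[0])+np.pi/2
p=[.529,-.326,.26];y=best(p,yaw);print("yaw",y)
movep(p,down(y));st=get_state();W=grab_frame("wrist");save(W,'w1.png');print(st["position"],W["T_tool_cam"],st["clock"])
Tw=cam(W,st)
for r in tip_of("wrist","pin_head")[:3]: print(r["centre"],r["score"],atz(W,Tw,r["centre"],.114))
for r in silhouettes("wrist","pin_head")[:3]: print(r["centre"],r["score"],atz(W,Tw,r["centre"],.121))
E
python3 b.py
```

```text
pin [ 0.53181623 -0.3274704   0.1121627 ] [ 0.5354071  -0.32730334  0.118     ] [ 0.53075856 -0.32637585  0.12      ]
bore [array([0.57596149, 0.11205185, 0.16      ]), array([0.57873697, 0.09972658, 0.16      ])]
top cam [ 0.44890807 -0.02951996  1.29766318] scene [ 0.93574536 -0.41478767  0.90303359]
yaw 0.40054645183612325
[ 0.52833102 -0.32685919  0.25992952] [[ 9.99998473e-01  1.57649458e-03  7.54481914e-04 -5.36737707e-04]
 [-1.73455547e-03  9.48133369e-01  3.17868062e-01 -8.20780265e-02]
 [-2.14232203e-04 -3.17868886e-01  9.48134656e-01 -1.43305482e-01]
 [ 0.00000000e+00  0.00000000e+00  0.00000000e+00  1.00000000e+00]] 3.0833
[364.8, 263.3] 0.91 [ 0.63292329 -0.35856385  0.114     ]
[287.9, 204.7] 0.75 [ 0.53291967 -0.33084553  0.114     ]
[347.5, 194.3] 0.74 [ 0.58233096 -0.29840638  0.114     ]
[339.1, 205.8] 0.84 [ 0.5779351  -0.31068473  0.121     ]
[287.8, 200.9] 0.78 [ 0.53044231 -0.32545871  0.121     ]
[267.0, 301.4] 0.62 [ 0.55401636 -0.43765629  0.121     ]
```

View pics/w1.png

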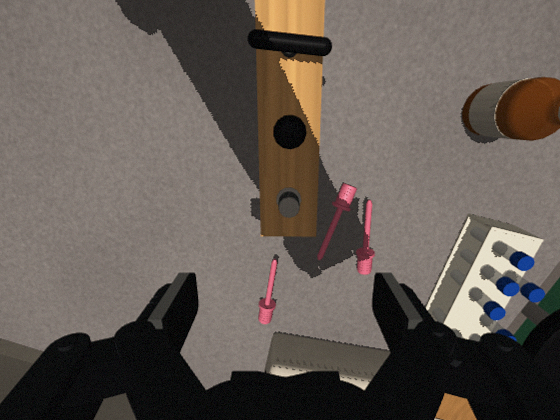

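The close picture shows the steel pin head upright in the rack's end hole at about (289,203). The three pink look-alikes lie on the bench at (268,290), (345,195) and (366,250). The choice is confirmed, so I grasp it and carry it over the bore.

```bash
cat > c.py <<'E'
from h import *
st=get_state();y=0.4005
movep([.5318,-.328,.17],down(y))
move_l([.5318,-.328,.099],.1);grab(40);s=get_state();print(s["finger_gap"],s["position"],s["contact_force"])
p=s["position"]
move_l([p[0],p[1],.29],.15);s=get_state();print(s["finger_gap"],s["contact_force"])
yb=best([.579,.10,.29],.245);print(yb)
movep([.579,.10,.29],down(yb))
st=get_state();W=grab_frame("wrist");save(W,'w2.png');print(st["position"],st["clock"]);Tw=cam(W,st)
for n,z in(("bore",.16),("pin_tip",.2),("wheel_hub",.115),("wheel_top",.2)):
    for r in tip_of("wrist",n)[:2]: print(n,r["centre"],r["score"],atz(W,Tw,r["centre"],z))
S=grab_frame("scene");save(S,'s2.png')
for n in("bore","pin_tip","pin_head"):
    for r in tip_of("scene",n)[:2]: print("scene",n,r["centre"],r["score"])
E
python3 c.py
```

```text
0.21992512023387664 [ 0.53218377 -0.32832818  0.09995855] [-0.58313531  0.48727342  5.38533862]
0.22356978180922113 [ 0.38171428 -0.38425363 -1.25549094]
0.245
[0.579265   0.09905534 0.28990981] 8.1667
bore [283.8, 201.1] 0.88 [0.57732069 0.10141639 0.16      ]
bore [282.3, 185.5] 0.69 [0.57240283 0.11546913 0.16      ]
pin_tip [281.6, 223.0] 0.59 [0.57736652 0.09431887 0.2       ]
pin_tip [285.0, 294.6] 0.28 [0.59641852 0.02970132 0.2       ]
wheel_hub [288.0, 72.7] 0.8 [0.55351249 0.21281383 0.115     ]
wheel_top [288.6, 59.5] 0.62 [0.5533052  0.21179123 0.2       ]
scene bore [317.3, 163.2] 0.88
scene pin_tip [218.1, 321.2] 0.79
scene pin_tip [148.5, 339.6] 0.64
scene pin_head [196.0, 365.7] 0.71
scene pin_head [208.0, 317.0] 0.68
```

View pics/w2.png

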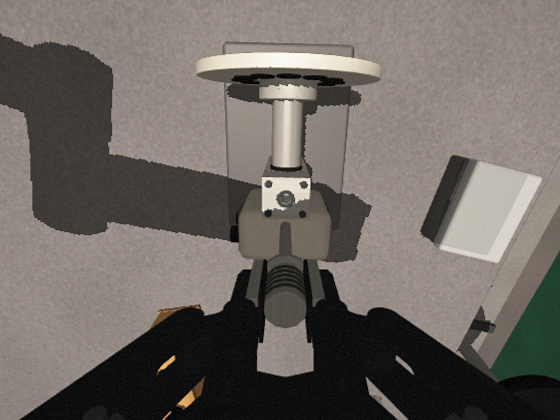

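The pin is held upright, with its tip near (284,222) and the bore mouth at about (286,198). The shaft runs straight up the image, so the yaw is right. A zoomed crop will give the alignment.

```bash
python3 -c "
import cv2;a=cv2.imread('pics/w2.png')[165:275,245:330];cv2.imwrite('pics/w2c.png',cv2.resize(a,None,fx=5,fy=5,interpolation=cv2.INTER_CUBIC))"
```

```text
(no output)
```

View pics/w2c.png

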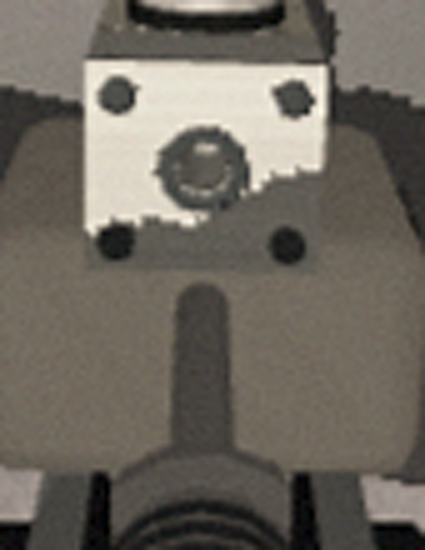

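```bash
cat > d.py <<'E'
from h import *
st=get_state();W=grab_frame("wrist");T=cam(W,st)
t=atz(W,T,(285.2,222.8),.208);b=atz(W,T,(285.6,198.6),.16);print(t,b,st["position"])
d=(b-t)[:2];p=st["position"];print(d)
move_l([p[0]+d[0],p[1]+d[1],.252],.1)
st=get_state();W=grab_frame("wrist");save(W,'w3.png');T=cam(W,st);print(st["position"])
a=W["img"][155:265,230:340,::-1];cv2.imwrite('pics/w3c.png',cv2.resize(a,None,fx=5,fy=5,interpolation=cv2.INTER_CUBIC))
print("pred px tip",proj(W,T,[*(t[:2]+d),.17]),"bore",proj(W,T,b))
E
python3 d.py
```

```text
[0.57922139 0.09873349 0.208     ] [0.57813646 0.10486137 0.16      ] [0.5790522  0.09973044 0.28999567]
[-0.00108493  0.00612788]
[0.57796832 0.10588842 0.25210645]
pred px tip [np.float64(285.2062145381161), np.float64(222.78397946933964)] bore [np.float64(285.18920371403914), np.float64(218.5451786131306)]
```

View pics/w3c.png

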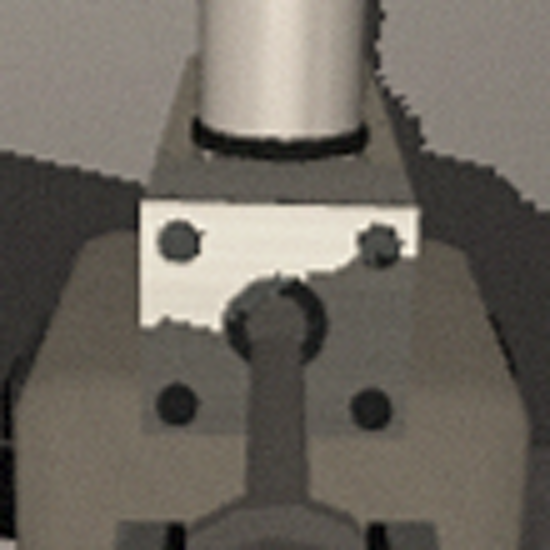

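The tip is directly over the bore mouth, with the ring centred at about pixel (285.2,219.6). It is within about 0.5 mm, so I lower it.

```bash
cat > e.py <<'E'
from h import *
p=get_state()["position"].copy();p[1]-=.0004
r=move_l([p[0],p[1],.2145],.03,until_force=6);s=get_state();print(r,s["position"],s["contact_force"],s["wrist_torque"],s["clock"])
if s["position"][2]<.225:
    let_go();sleep(.4);s=get_state();print(s["contact_force"],s["clock"])
    p=s["position"]
    W=grab_frame("wrist");save(W,'w4.png')
E
python3 e.py
```

```text
False [0.57842542 0.10548151 0.21472787] [0.36361745 0.25642713 0.05010303] [ 0.03303059 -0.03729832  0.0192693 ] 10.65
[-1.26271567  0.09027695  0.10051772] 11.7083
```

```bash
cat >> h.py <<'E'
YW=.245;X=np.array([np.cos(YW),np.sin(YW),0]);Y=np.array([-np.sin(YW),np.cos(YW),0]);Z=np.array([0,0,1.])
BORE=np.array([.5784,.1055,.16]);HUB=BORE+.11*Y-[0,0,.045]
def wp(th,r,yaw,off=0):
    u=np.sin(th)*X+np.cos(th)*Z
    return HUB+r*u+off*Y,down(yaw,tilt=th,axis=Y)
E
cat > f.py <<'E'
from h import *
s=get_state();p=s["position"];move_l([p[0],p[1],.31],.15)
for yaw in(YW+np.pi/2,YW-np.pi/2):
    print(yaw)
    for d in(-50,-40,-20,0,20,40,50):
        q=[ik(*wp(np.radians(d),r,yaw)) for r in(.058,.14)];print(d,[None if k is None else np.round(k,2).tolist() for k in q])
print(HUB)
S=grab_frame("scene");save(S,'s4.png');print(proj(S,cam(S),BORE+[0,0,.066]),proj(S,cam(S),BORE+[0,0,.028]))
for r in spot_in("scene","pin_head")[:4]: print(r["centre"],r["score"])
a=S["img"][60:240,220:420,::-1];cv2.imwrite('pics/s4c.png',cv2.resize(a,None,fx=3,fy=3))
E
python3 f.py
```

```text
1.8157963267948967
-50 [[0.24, 0.19, -1.25, -0.73, 0.0, -0.0], [0.24, -0.13, -1.29, -0.46, 0.0, -0.0]]
-40 [[0.24, 0.09, -1.05, -0.27, 0.0, -0.0], [0.24, -0.16, -1.05, -0.02, 0.0, -0.0]]
-20 [[0.24, 0.19, -0.62, 0.41, 0.0, -0.0], [0.24, 0.06, -0.56, 0.61, 0.0, -0.0]]
0 [[0.24, 0.44, -0.17, 0.96, 0.0, -0.0], [0.24, 0.39, -0.04, 1.14, 0.0, -0.0]]
20 [[0.24, 0.78, 0.34, 1.49, -0.0, -0.0], [0.24, 0.82, 0.61, 1.72, -0.0, -0.0]]
40 [None, None]
50 [None, None]
-1.3257963267948965
-50 [[0.24, 0.19, -1.25, -0.73, 0.0, 3.14], [0.24, -0.13, -1.29, -0.46, 0.0, 3.14]]
-40 [[0.24, 0.09, -1.05, -0.27, 0.0, 3.14], [0.24, -0.16, -1.05, -0.02, 0.0, 3.14]]
-20 [[0.24, 0.19, -0.62, 0.41, 0.0, 3.14], [0.24, 0.06, -0.56, 0.61, 0.0, 3.14]]
0 [[0.24, 0.44, -0.17, 0.96, 0.0, 3.14], [0.24, 0.39, -0.04, 1.14, 0.0, 3.14]]
20 [[0.24, 0.78, 0.34, 1.49, -0.0, 3.14], [0.24, 0.82, 0.61, 1.72, -0.0, 3.14]]
40 [None, None]
50 [None, None]
[0.5517188  0.21221511 0.115     ]
[np.float64(320.20021041470505), np.float64(144.56988892348647)] [np.float64(318.9430333874932), np.float64(155.45552505484324)]
[206.3, 363.0] 0.84
[123.6, 374.4] 0.78
[198.5, 326.0] 0.66
[316.8, 144.6] 0.51
```

View pics/s4c.png

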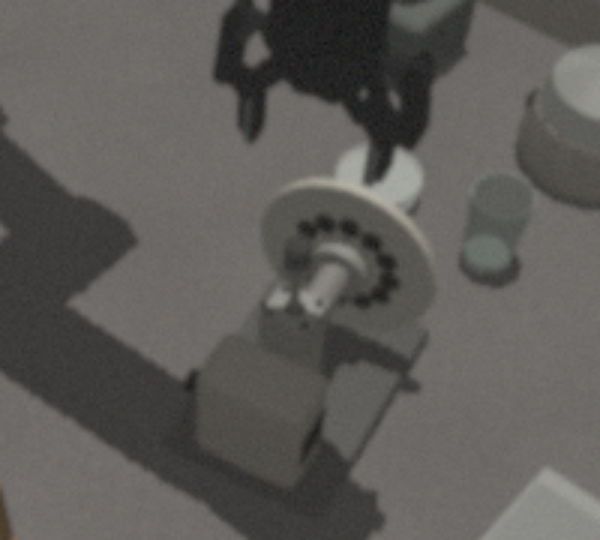

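The pin stands released in the bore, its head at crop (295,262), which is scene (318,147). The wheel is clear. Next I grip the rim on the near side.

```bash
cat > g.py <<'E'
from h import *
th=np.radians(-47);yaw=YW+np.pi/2
movep(*wp(th,.14,yaw));s0=get_state();print(s0["contact_force"])
p,o=wp(th,.058,yaw);print(move_l(p,.08,until_force=5))
f0=get_state()["contact_force"];grab(20);s=get_state();d=s["contact_force"]-f0
print("gap",s["finger_gap"],"dF X,Y,Z",(d@X).round(2),(d@Y).round(2),d[2].round(2),s["clock"])
W=grab_frame("wrist");save(W,'w5.png')
S=grab_frame("scene");save(S,'s5.png')
cv2.imwrite('pics/m5.png',np.hstack([cv2.resize(W["img"],(400,300)),cv2.resize(S["img"][75:225,240:400],(400,375))[:300]])[:,:,::-1])
E
python3 g.py
```

```text
[-0.09478032 -0.52467505  0.39671358]
False
gap 0.11605116251615925 dF X,Y,Z -1.46 2.2 3.73 15.8833
```

View pics/m5.png

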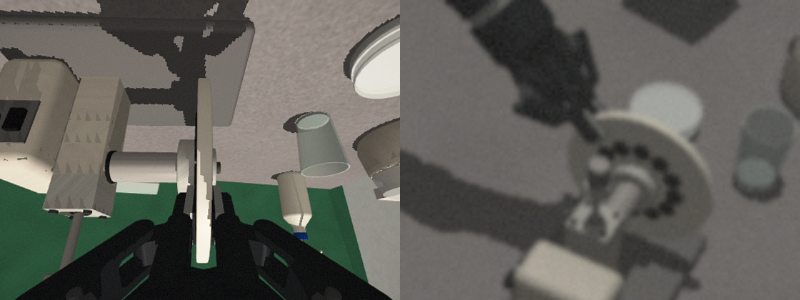

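The rim is gripped centrally and the pin is visible at scene (319,141). I roll in small steps, tracking the pin head in the scene camera and watching the rim force.

```bash
cat > roll.py <<'E'
from h import *
import sys
a,b=float(sys.argv[1]),float(sys.argv[2]);yaw=YW+np.pi/2
ref=cv2.cvtColor(cv2.imread('pics/s5.png'),cv2.COLOR_BGR2GRAY);t=ref[132:152,312:326]
def look():
    g=cv2.cvtColor(grab_frame("scene")["img"],cv2.COLOR_RGB2GRAY)
    m=cv2.matchTemplate(g[128:172,306:332],t,cv2.TM_CCOEFF_NORMED);_,v,_,l=cv2.minMaxLoc(m);return l[1]-4,round(v,2)
f0=get_state()["contact_force"];print("start",look())
for d in np.arange(a+2.5,b+.1,2.5):
    th=np.radians(d);p,o=wp(th,.058,yaw)
    hit=move_l(p,.02,rot=o,until_force=8);s=get_state();f=s["contact_force"];u=np.cos(th)*X-np.sin(th)*Z
    w=look();print(d,hit,"tan",round((f-f0)@u,1),"F",np.round([f@X,f@Y,f[2]],1),w,round(s["clock"],1))
    if w[0]>=7 or hit or abs((f-f0)@u)>9: break
E
python3 roll.py -47 25
```

```text
start (0, 0.99)
-44.5 False tan -2.1 F [-4.2  1.9  1.6] (0, 0.96) 16.3
-42.0 False tan -0.8 F [-5.8  2.   5.3] (-1, 0.92) 16.6
-39.5 False tan -0.1 F [-5.8  2.   6.6] (-1, 0.89) 17.0
-37.0 False tan -0.1 F [-5.9  1.6  7.1] (-1, 0.89) 17.3
-34.5 False tan 0.6 F [-5.6  1.6  8.2] (-1, 0.88) 17.6
-32.0 False tan -1.2 F [-7.3 -0.5  7.9] (-1, 0.87) 17.9
-29.5 False tan 0.7 F [-5.9  0.2  9.8] (-1, 0.88) 18.3
-27.0 False tan 0.7 F [-5.5 -1.2  9.5] (-1, 0.88) 18.6
-24.5 True tan 1.9 F [0.1 0.8 0.8] (2, 0.89) 18.9
```

```bash
cat > l.py <<'E'
from h import *
sleep(.2);s=get_state();f=s["contact_force"];print([f@X,f@Y,f[2]],s["finger_gap"],s["clock"],s["position"],wp(np.radians(-24.5),.058,YW+np.pi/2)[0])
W=grab_frame("wrist");save(W,'w6.png');S=grab_frame("scene");save(S,'s6.png')
print([(np.round(r["centre"]),round(r["score"],2)) for r in spot_in("scene","pin_head")])
cv2.imwrite('pics/m6.png',np.hstack([cv2.resize(W["img"],(400,300)),cv2.resize(S["img"][75:225,240:400],(400,375))[:300]])[:,:,::-1])
E
python3 l.py
```

```text
[np.float64(5.859173453856559), np.float64(1.314591217926144), np.float64(-5.487191075991572)] 0.11702887079765739 19.1083 [0.5284341  0.20591859 0.16790654] [0.52838486 0.20638109 0.16777775]
[(array([328., 181.]), 0.73), (array([204., 359.]), 0.69), (array([125., 376.]), 0.66), (array([200., 329.]), 0.56), (array([318., 146.]), 0.47)]
```

View pics/m6.png

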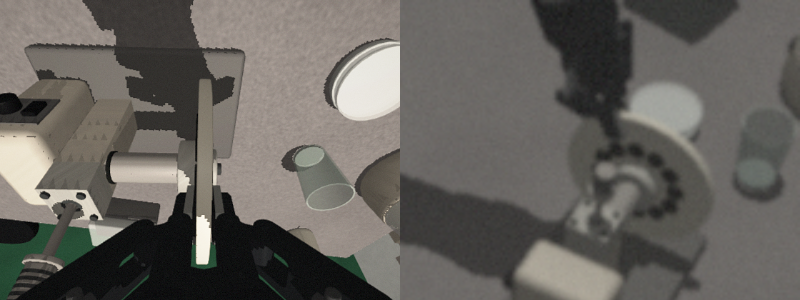

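```bash
cat > m.py <<'E'
from h import *
s=get_state();W=grab_frame("wrist");T=cam(W,s)
for h in(0,.01,.03,.038,.048,.052): print(h,np.round(proj(W,T,BORE+[0,0,h]),0))
f=s["contact_force"];print([f@X,f@Y,f[2]],s["clock"])
a=W["img"][240:420,0:200,::-1];cv2.imwrite('pics/w6c.png',cv2.resize(a,None,fx=3.3,fy=3.3))
E
python3 m.py
```

```text
0 [102. 287.]
0.01 [ 95. 302.]
0.03 [ 77. 336.]
0.038 [ 69. 351.]
0.048 [ 59. 372.]
0.052 [ 54. 380.]
[np.float64(5.9245725388958315), np.float64(0.06444645866003462), np.float64(-4.800787552592503)] 19.2583
```

View pics/w6c.png

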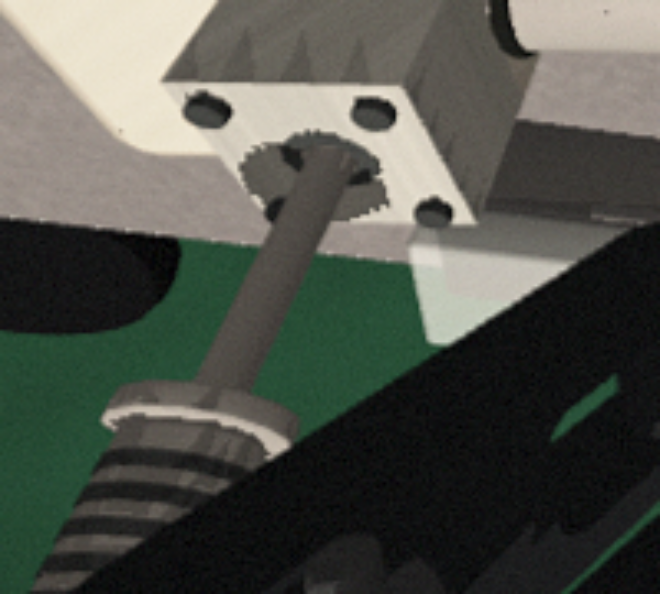

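The pin has sunk about 6 mm, with its collar underside at about (67,358), roughly 42 mm above the block. The tip is just entering the cross-hole, so I continue in 1-degree steps with a tight force limit.

```bash
sed -e 's/2\.5/1.0/g' -e 's/,\.02,rot/,.008,rot/' -e 's/until_force=8/until_force=7/' roll.py > roll1.py; python3 roll1.py -24.5 -12
```

```text
start (2, 0.77)
-23.5 True tan -2.5 F [-1.6  0.2  4.6] (6, 0.77) 19.6
```

```bash
python3 roll1.py -23.5 -16
python3 - <<'E'
from h import *
s=get_state();W=grab_frame("wrist");T=cam(W,s);save(W,'w7.png')
for h in(0,.01,.02,.03,.038): print(h,np.round(proj(W,T,BORE+[0,0,h]),0))
f=s["contact_force"];print([f@X,f@Y,f[2]],s["clock"])
S=grab_frame("scene");save(S,'s7.png')
cv2.imwrite('pics/m7.png',np.hstack([cv2.resize(W["img"],(560,420))[:,:400],cv2.resize(S["img"][75:225,240:400],(400,375))[:420]] if 0 else [W["img"][120:420,:400],cv2.resize(S["img"][75:225,240:400],(400,375))[:300]])[:,:,::-1])
E
```

```text
start (6, 0.79)
-22.5 False tan -0.3 F [-1.3 -1.6  6.1] (7, 0.82) 20.1
0 [101. 285.]
0.01 [ 93. 300.]
0.02 [ 84. 315.]
0.03 [ 75. 333.]
0.038 [ 67. 348.]
[np.float64(-1.273991595728019), np.float64(-2.690281925293485), np.float64(5.523042665750901)] 20.1083
```

View pics/m7.png

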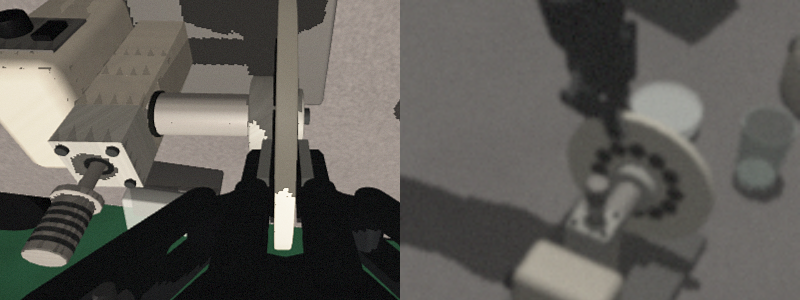

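The pin is well into the cross-hole, its collar about 18 mm above the block (was about 48). I roll one or two more small steps, then let the wheel go.

```bash
sed -i -e 's/w\[0\]>=7/w[0]>=10/' -e 's/until_force=7/until_force=6/' -e 's/>9/>5/' roll1.py; sleep 0; python3 roll1.py -22.5 -19.4
```

```text
start (7, 0.82)
-21.5 False tan -0.6 F [-3.  -2.8  7.2] (10, 0.78) 20.5
```

```bash
cat > n.py <<'E'
from h import *
th=np.radians(-21.5);yaw=YW+np.pi/2
s=get_state();W=grab_frame("wrist");T=cam(W,s)
let_go();f=get_state()["contact_force"];print(f)
move_l(wp(th,.16,yaw)[0],.15)
grab(20)
p=BORE+[0,0,.11]
y=best(p,YW);movep(p,down(y))
s=get_state();W=grab_frame("wrist");save(W,'w8.png');print(s["position"],s["contact_force"],s["clock"])
T=cam(W,s)
for h in(.018,.028,.032,.042): print(h,np.round(proj(W,T,BORE+[0,0,h]),0))
print([(np.round(r["centre"]),round(r["score"],2)) for r in spot_in("wrist","pin_head")[:3]])
S=grab_frame("scene")
cv2.imwrite('pics/m8.png',np.hstack([W["img"][120:420,100:500],cv2.resize(S["img"][75:225,240:400],(400,375))[:300]])[:,:,::-1])
E
python3 n.py
```

```text
[ 0.06067407 -0.47596014  0.62090833]
[0.57816692 0.10573498 0.26990566] [ 0.19731552  0.21256988 -0.33065109] 24.2
0.018 [285. 218.]
0.028 [286. 222.]
0.032 [286. 224.]
0.042 [286. 228.]
[(array([282., 221.]), 0.81)]
```

View pics/m8.png

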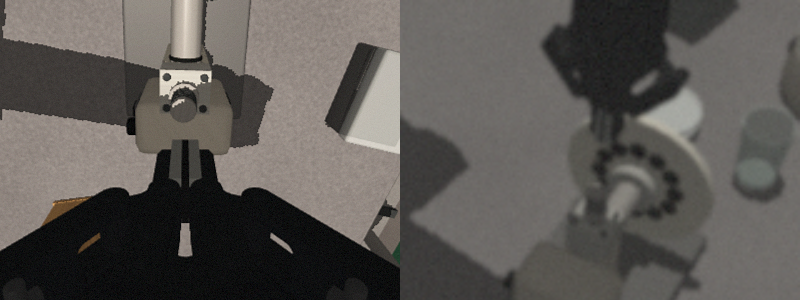

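The pin has dropped low into the block: head centre at about (282,222), collar close above the face. Now I find the head top by touch, then press.

```bash
cat > p.py <<'E'
from h import *
p=BORE-.001*X
move_l([p[0],p[1],.225],.1)
r=move_l([p[0],p[1],.188],.03,until_force=4);s=get_state();print(r,s["position"][2],s["contact_force"],s["clock"])
for i in range(3):
    r=move_l([p[0],p[1],.187],.015,until_force=28);s=get_state();print(r,s["position"][2],s["contact_force"],s["clock"])
    if s["position"][2]<.195: break
E
python3 p.py
```

```text
True 0.19990802867019403 [ 0.63719208 -0.57347519  0.6623821 ] 25.7667
True 0.19223537800588342 [-1.11846855  0.56246812  6.29728899] 26.525
```

Contact came at about 0.200, and pressing stopped at 0.1922, against the 0.192 expected with the collar home. I press once more to confirm, then retreat and look.

```bash
cat > q.py <<'E'
from h import *
p=get_state()["position"]
r=move_l([p[0],p[1],.186],.015,until_force=22);s=get_state();print(r,s["position"][2],s["contact_force"])
move_l([p[0],p[1],.29],.15);s=get_state();W=grab_frame("wrist");T=cam(W,s);S=grab_frame("scene")
print(s["contact_force"],s["clock"],"home head top/collar px",np.round(proj(W,T,BORE+[0,0,.032])),np.round(proj(W,T,BORE+[0,0,.004])))
a=cv2.resize(W["img"][170:280,225:345],None,fx=3.3,fy=3.3)[:360]
b=cv2.resize(S["img"][75:225,240:400],(384,360))
cv2.imwrite('pics/m9.png',np.hstack([a[:360],b])[:,:,::-1])
E
python3 q.py
```

```text
True 0.1922238512792563 [-1.10953585  0.30234416  5.81671261]
[-0.2493962  -1.1506134  -0.67799809] 27.6 home head top/collar px [285. 215.] [285. 206.]
```

Run:
```python
from h import *
s=get_state();W=grab_frame("wrist");T=cam(W,s)
for r in silhouettes("wrist","pin_head")[:2]:
    ys,xs=np.nonzero(r["mask"]);print(r["score"],np.round(r["centre"]),xs.min(),xs.max(),ys.min(),ys.max())
print("home extents: collar back edge",proj(W,T,BORE+.013*Y),"front head-top edge",proj(W,T,BORE-.01*Y+[0,0,.032]),"if 10mm up",proj(W,T,BORE-.01*Y+[0,0,.042]),"sides",proj(W,T,BORE+.013*X)[0],proj(W,T,BORE-.013*X)[0])
print([ (n,[(np.round(x["centre"]).tolist(),round(x["score"],2)) for x in spot_in("wrist",n)[:1]]) for n in ("bore",)],np.linalg.norm(s["contact_force"]))
sign_off()
```

```text
0.58 [286. 210.] 272 298 194 228
0.52 [279. 142.] 194 380 47 266
home extents: collar back edge [np.float64(285.53205089531247), np.float64(190.86356849911292)] front head-top edge [np.float64(285.6076472773976), np.float64(226.93019652688662)] if 10mm up [np.float64(285.6593475533626), np.float64(231.3690119542737)] sides 299.50734531527047 271.4774738736042
[('bore', [([281.0, 142.0], 0.76)])] 0.5286276518262902
the job is handed in; nothing more can be done
```

The lock pin is home in the bearing block, and I handed the job in at about 28 s of the 67 s allowed.

- **Pin choice and placing:** I took the steel pin from the rack's end hole and left the pink look-alikes alone. I stood it in the bore and let go; a picture showed it standing on the shaft.
- **Rolling:** I gripped the rim and rolled it in small steps for about 25 degrees until the pin dropped. The force changes were mostly radial; the tangential change stayed within about 3 N of its starting value. I then let go of the wheel.
- **Pressing:** I pressed the head down with the shut fingers. They stopped at z = 0.1922 m twice, under about 28 N and 22 N, against 0.192 m expected with the collar on the block.

After retreating, the pin's outline in the wrist camera matched the home position to within about 3 pixels and was centred on the bore. The force on the tool was about 0.5 N, so the arm was touching nothing.

- **Not seen by eye:** the viewer refused the final close picture because the limit of 12 was reached. The last check of the seated pin is therefore from numbers only.
- **Poor detection:** the network's "bore" detection in that last frame was wrong, because the head covers the bore, so I ignored it.
- **Other bench items:** I did not measure their positions again at the end. No contact with them was noticed.

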